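# Stop-button check on the vacuum pump control box

## Robot

A 6-joint arm with a two-finger parallel gripper is mounted at the origin on the work surface. World frame = base frame: x ahead of the robot, y to its left, z up, the work surface at z = 0. Lengths are in m, angles in rad, forces in N, time in s.
With the tool pointing down it reaches from about 0.425 to 0.95 m from the base axis. Payload 3.5 kg.
Tool frame: the origin (TCP) lies between the finger pads; the fingertips stand 11 mm ahead of it and the grasp point (between the pads) lies 8 mm behind it; z points along the fingers, y is the line along which they close (so a half turn about z gives the same grasp; the last joint's range is limited). The gripper opens to 85 mm and grips with 20 to 120 N. Pads are 22 mm wide; open, the fingers measure 114 mm over their backs; the gripper's body (76 mm by 85 mm) begins 54 mm behind the grasp point. The pads swing forward as they close: fully open they stand 13 mm farther back than shut.
Start: joints at [0.996, 0.286, 1.577, -0, 1.279, -0.15], TCP at [0.278, 0.615, 0.205] pointing down, gripper open.
Joint ranges: [-2.77, 2.77], [-0.9, 2.22], [0.21, 2.48], [-1.53, 4.67], [0.24, 2.81], [-2.84, 2.84]. Speed limits (rad/s): [2.79, 2.79, 3.14, 3.14, 3.14, 3.14].

## Interface

Orientations are given as a rotation vector (axis times angle).
In Python, from bench import manip gives the robot as it stands.
- The arm moves only by the tool apply_moves, never from a script. Its argument "motion" is a list of rows, each a list of 7 numbers: the shift along the tool's x, y, z in units of 50 mm (1.0 is 50 mm), then the turn, a rotation vector about the tool's x, y, z in rad, then the opening in per cent of the stroke, from 0 (shut) to 100 (fully open). In form: [[x, y, z, ax, ay, az, jaw], ...]. A call has 1 to 20 rows; each row shifts and turns the commanded pose from where the row before left it, along the tool's axes as they then stand; what a row does not reach is not made up. A row lasts 1/10 s, in which the tool goes at most 50 mm and 8.59 degrees, less where a joint would pass 70% of its speed; a pose out of reach is approached as far as the arm can. A call is refused whole if a number of a shift passes 1 or a number of a turn 0.15, either way. A call with a gripper value outside its range is refused whole. The fingers move at their own pace and stop on an object; the grip force is fixed at half the most. Time passes only in rows, so rows that do not move let the fingers close. It gives the time, the measured TCP pose, the force, the opening and the grip force at its end, in the units of the state.
- manip.sense(): the state, without advancing time (a new reading comes with each control period).
- manip.grab_frame(name): name is "scene" or "top" or "wrist"; returns (picture, depth): 384x512x3 uint8, red, green, blue; 384x512 float32, m along the optical axis (not along the pixel's ray), 0 where there is no reading.
- manip.camera_info(name): a dict with "fx", "fy", "cx", "cy" (pixels), "distortion" ([k1, k2, p1, p2, k3] as OpenCV has them; the pictures are not rectified), "origin" and "rotation" of the camera in the world; the wrist camera has in their place "hand_eye" (4x4, takes a point from camera to tool coordinates, whose origin is the TCP and whose axes are the flange's). Camera axes: x right, y up, looking along -z (the intrinsics and any distortion apply to the point x, -y, -z); pixel columns grow to the right and rows downward; lengths in m; the calibration is good to about 2 mm. A picture is of the moment at which its call begins: read the wrist's pose just before it. camera_info takes no time and is no camera call.
- manip.finish_job(): hands the job in; it is judged then, once.
Trained networks look in the newest picture that a camera, given by its name, has taken for a name from the list of things; names that differ only in an ending like _2 or _b are one class to them, and where a whole thing is asked for, a point or a joint stands for the part that bears it (a point fixed in the world has none). Each returns a list of dicts, best first, with "conf" (0 to 1); they miss things now and then, are a little off and sometimes report something else, mostly with a low value. They report only what shows in the picture. A call takes as long as a camera call.
- manip.recognise(camera, target): "at" ([x, y, z] in m, in world coordinates, good to about 4 mm: the middle of the surface that is visible of it).
- manip.landmark_of(camera, target): "at" ([x, y, z] in m, in world coordinates, good to about 4 mm: a listed point, or the origin of a listed thing).
The state is a dict: "time_s": time; "q": joint angles; "qd": joint speeds; "tau": joint torques, N m; "position": TCP position; "eef_rot": TCP orientation; "ft_force": force on the tool from outside, world axes, zero at the start; "wrist_torque": the same for the moment, N m; "width": finger opening in m; "finger_force": force on a finger pad.
Only numpy, scipy, OpenCV 4.12 (cv2) and the standard library are available. Lean on these libraries where they do the work, as an engineer would, in place of code of your own. Each camera call takes 0.05 s, during which the arm holds its last target. There are 200 camera calls.

## Task

Do the stop-button check on the vacuum pump's control box: press the red three-lobed mushroom stop button in until it latches, turn it clockwise (seen from above) by pushing a lobe round until it springs back out, then press the blue reset button fully in and let it go. Push with the fingertips only, without gripping the stop button, and leave the green start button, the bolt box and the loose parts alone.

Things in the scene. Friction and masses are not known exactly. Their poses are not given: they have to be found in the camera images.
- control_box: The pump's control box: light grey cast enclosure fixed to the shelf, 154 (x) by 274 (y) by 85 mm high; z up. Origin: centre of its underside. On its level top: the stop button in the middle on a yellow disc; 85 mm to each side (y +85 and -85, x -10 mm) a push button, blue reset on one side, green start on the other (varies); behind these, at x +48 mm, lamps 11 mm high, 28 mm across.
- stop_base: The whole stop button, fixed on the box: black collar 42 mm across and 13 mm high, plunger and red head. Origin: on the button's axis at the box's top face, 85 mm above the shelf; z up; at rest its x axis points along the middle of one lobe.
- stop_top (a point): Centre of the red head's top, on its turning axis, 47.5 mm above the box when out; moves with the head. z up, x along one lobe. Head: round middle 50 mm across, top flat to 18 mm radius, and three lobes 120 degrees apart, each 18 mm wide with straight sides and a round end reaching 35 mm from the axis. Lobes lie 5.5 to 21.5 mm below this point; free space below and between them.
- stop_press (a joint): How far the stop button is pressed in, m: 0 out, 0.008 the hard stop. Snap action: takes about 8 N straight down; beyond about 0.0035 it snaps in and, let go, stays latched at about 0.005 until the head is turned.
- stop_head (a joint): Turn of the red head, rad, growing clockwise seen from above: 0 at rest, 0.65 the stop. A light spring (0.03 to 0.07 N m) turns it back to 0 when let go. With the button latched, turning takes up to about 0.1 N m; beyond about 0.4 the latch frees and the button springs out, and it stays out.
- reset_top (a point): Centre of the top of the blue reset button, 22 mm above the box's top face when out: a blue cap 28 mm across in an aluminium ring 44 mm across and 12 mm high. z up.
- reset (a joint): How far the blue reset button is pressed, m: 0 out, 0.006 fully in; springs back out; about 6 N at the bottom.
- start_top (a point): Centre of the top of the green start button, same make and size as the reset button. Not to be pressed.
- start (a joint): How far the green start button is pressed, m: 0 out, 0.006 fully in.
- bolt_box: Dark steel bolt box fixed to the shelf, 130 mm (x) by 170 mm (y) by 75 mm high, closed by a hinged bright steel lid with a knob that rises to about 120 mm above the shelf. Origin: centre of its underside. Leave alone.
- bolt_lid (a joint): Opening angle of the bolt box's lid, rad: 0 closed.
- tee: Loose heavy stainless tee fitting lying flat, 130 mm along its x, branch reaching 65 mm to its +y, flanges 55 mm across; 55 mm high. Origin: on the shelf below the crossing of the tubes. Leave alone.
- wrench: Loose chrome socket wrench lying along its x, 176 mm long, head with upright socket at its +x end, 48 mm high. Origin: near mid-length, underside. Leave alone.
- nut_a: Loose hexagonal brass nut, 24 mm across flats, 13 mm high. Origin: centre of its underside. Leave alone.
- nut_b: A second brass nut, the same. Leave alone.
- ring: Loose matte aluminium centering ring, 53 mm outside, 41 mm inside, 10 mm high. Origin: centre of its underside. Leave alone.

How it is judged:
By the outcome, as a careful person would: the job done as asked, in the order asked, and still so for the second after the job is handed in, with the robot touching nothing.
It also fails if it takes over 45 s, if anything falls off the work surface, if the arm or the gripper's body presses on something with over 40 N, if the wrist force passes 120 N, or if a joint passes its speed limit or range.

## Working session

There is one attempt and no reset: what is moved stays moved. The work goes in short steps, Python scripts to look and compute and a tool call to move; the robot and the scene stay as the last step left them, time stands still between calls to the robot, and variables do not carry over. Pictures are saved under pics/ and viewed, at most 10 in all, crops included, and the job is handed in when it is done.

Besides the shell and the picture viewer there is one more tool, called after ">>>" as name(argument=value, ...) on one line, values as JSON. apply_moves: Moves the arm, as the interface text tells. Its arguments: {"type":"object","properties":{"motion":{"type":"array"}},"required":["motion"]}

```bash
mkdir -p pics; ls
python3 - <<'E'
from bench import manip
import cv2
s=manip.sense(); print(s)
for c in ["scene","top"]:
    im,d=manip.grab_frame(c); cv2.imwrite(f"pics/{c}0.png",im[:,:,::-1])
    for t in ["stop_top","reset_top","start_top","control_box"]:
        print(c,t,[(r["at"],r["conf"]) for r in manip.landmark_of(c,t)[:2]])
a=cv2.imread("pics/scene0.png");b=cv2.imread("pics/top0.png")
cv2.imwrite("pics/both.png",cv2.resize(cv2.vconcat([a,b]),(450,600)) if 0 else cv2.resize(cv2.hconcat([a,b]),(800,300)))
print(manip.camera_info("top"), manip.camera_info("wrist"))
E
```

```text
pics
{'time_s': 0.0, 'q': array([ 9.95994522e-01,  2.87194702e-01,  1.57818837e+00, -1.62510354e-05,
        1.27861806e+00, -1.49999774e-01]), 'qd': array([-7.21854297e-05,  1.50109339e-04,  7.99585289e-04,  1.14718058e-04,
        1.89598885e-04, -2.30207174e-04]), 'tau': array([-5.36138778e-04, -4.05968571e+01, -2.92634815e+01, -1.47239180e-04,
        5.83403205e-03,  4.99805338e-06]), 'position': array([0.27777047, 0.6143974 , 0.20372175]), 'eef_rot': array([-0.66208693, -3.07017262,  0.00354521]), 'ft_force': array([-0.4279077 , -0.19765163, -0.49400949]), 'wrist_torque': array([-0.01747271, -0.00580155, -0.00630729]), 'finger_force': 0.0, 'width': 0.08557641338682209}
scene stop_top [([0.5682, 0.051, 0.1295], 0.66)]
scene reset_top []
scene start_top [([0.5452, -0.0294, 0.1088], 0.45)]
scene control_box [([0.5619, 0.0494, -0.0003], 0.71)]
top stop_top [([0.5725, 0.0509, 0.1361], 0.59)]
top reset_top [([0.5664, 0.1381, 0.107], 0.5)]
top start_top [([0.546, -0.0337, 0.1086], 0.53), ([0.6656, -0.0694, -0.0012], 0.17)]
top control_box [([0.5652, 0.0481, -0.0032], 0.93)]
{'fx': 430.0581408242598, 'fy': 430.0581408242598, 'cx': 254.69130342498303, 'cy': 197.14174648372855, 'distortion': array([-0.14247741,  0.        ,  0.        ,  0.        ,  0.        ]), 'origin': array([0.39851316, 0.06613345, 1.16343946]), 'rotation': array([ 0.1225542 , -0.13484213, -1.54988194])} {'fx': 312.84639144234495, 'fy': 312.84639144234495, 'cx': 260.9597133935169, 'cy': 194.0966991093863, 'distortion': array([-0.01747068,  0.        ,  0.        ,  0.        ,  0.        ]), 'hand_eye': array([[ 1.98746024e-03,  9.45526752e-01,  3.25538342e-01,
         8.42427648e-02],
       [ 9.99997848e-01, -1.68571310e-03, -1.20897935e-03,
         4.82492407e-04],
       [-5.94358073e-04,  3.25540044e-01, -9.45528068e-01,
        -1.69032424e-01],
       [ 0.00000000e+00,  0.00000000e+00,  0.00000000e+00,
         1.00000000e+00]])}
```

View pics/top0.png

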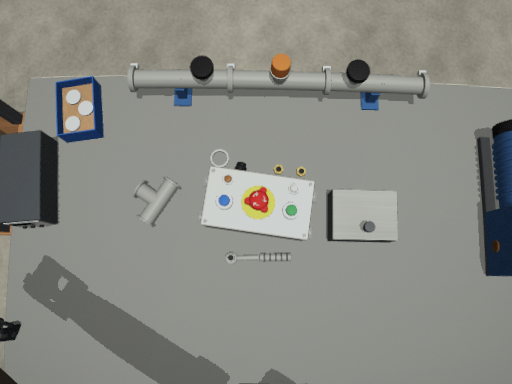

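View pics/scene0.png

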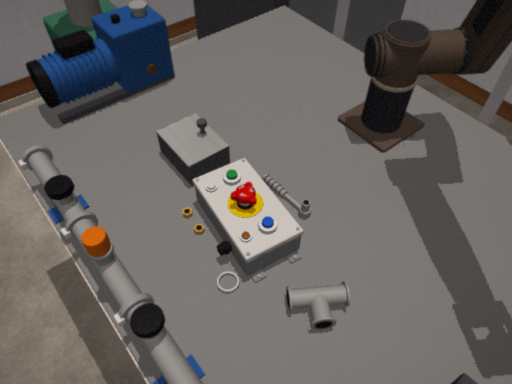

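The top view shows the stop button at about (258,201) on the yellow disc, blue reset at (224,200) on the +y side and green start at (291,210). The scene view agrees: red (243,195), blue (268,223), green (232,176). I'll close the fingers and move above the stop button.

>>> apply_moves(motion=[[-0.3,-0.25,-0.4,0,0,0,0],[-0.624,-0.493,-0.3,0,0,0,0],[-0.624,-0.493,-0.2,0,0,0,0],[-0.624,-0.493,0,0,0,0,0],[-0.624,-0.493,0,0,0,0,0],[-0.624,-0.493,0,0,0,0,0],[-0.624,-0.493,0,0,0,0,0],[-0.624,-0.493,0,0,0,0,0],[-0.624,-0.493,0,0,0,0,0],[-0.624,-0.493,0,0,0,0,0],[-0.624,-0.493,0,0,0,0,0],[-0.624,-0.493,0,0,0,0,0],[-0.624,-0.493,0,0,0,0,0],[-0.624,-0.493,0,0,0,0,0],[-0.624,-0.493,0,0,0,0,0],[-0.624,-0.493,0,0,0,0,0],[-0.324,-0.243,0,0,0,0,0],[0,0,0,0,0,0,0],[0,0,0,0,0,0,0]])

```text
time_s: 2.4
position: [0.5703, 0.0499, 0.25]
eef_rot: [-0.663, -3.07, -0.001]
ft_force: [-0.4, -0.1, 0.0]
width: -0.0001
finger_force: 0.0
```

```bash
cat > h.py <<'E'
from bench import manip
import numpy as np, cv2
from scipy.spatial.transform import Rotation as R
def cloud(name="wrist"):
    s=manip.sense(); im,d=manip.grab_frame(name); c=manip.camera_info(name)
    K=np.array([[c["fx"],0,c["cx"]],[0,c["fy"],c["cy"]],[0,0,1]])
    v,u=np.mgrid[0:384,0:512]
    n=cv2.undistortPoints(np.stack([u,v],-1).reshape(-1,1,2).astype(float),K,c["distortion"]).reshape(384,512,2)
    p=np.stack([n[...,0]*d,-n[...,1]*d,-d],-1)
    if name=="wrist":
        H=c["hand_eye"]; p=p@H[:3,:3].T+H[:3,3]; p=p@R.from_rotvec(s["eef_rot"]).as_matrix().T+s["position"]
    else: p=p@R.from_rotvec(c["rotation"]).as_matrix().T+c["origin"]
    p[d==0]=np.nan
    return s,im,p
E
python3 - <<'E'
from h import *
s,im,p=cloud(); cv2.imwrite("pics/w1.png",im[:,:,::-1])
print(s["time_s"],s["position"],s["eef_rot"],s["q"],s["width"])
print(np.round(R.from_rotvec(s["eef_rot"]).as_matrix(),3))
hsv=cv2.cvtColor(im,cv2.COLOR_RGB2HSV).astype(int);h,sa,va=hsv[...,0],hsv[...,1],hsv[...,2]
for n,m in dict(red=((h<8)|(h>172))&(sa>150)&(va>60),blue=(h>100)&(h<130)&(sa>150)&(va>60),green=(h>50)&(h<90)&(sa>120)&(va>40)).items():
    q=p[m];q=q[np.isfinite(q).all(1)&(q[:,2]>.09)]
    if len(q)<20: print(n,len(q));continue
    print(n,len(q),q.mean(0),q.min(0),q.max(0))
    if n=="red":
        zt=np.percentile(q[:,2],99);print("top z",zt)
        t=q[q[:,2]>zt-.003];c,r=cv2.minEnclosingCircle(t[:,:2].astype(np.float32));print("top circ",c,r)
        np.save("red.npy",q)
for t in ["stop_top","reset_top","start_top","control_box","stop_base"]:
    print(t,[(r["at"],r["conf"]) for r in manip.landmark_of("wrist",t)[:2]])
E
```

```text
2.4 [0.5702798  0.04992625 0.2500257 ] [-6.63492515e-01 -3.07011207e+00 -6.87949813e-04] [-9.01065435e-02  2.90217002e-02  1.78448527e+00  5.23961471e-04
  1.32863135e+00 -1.23534831e+00] -5.528864611180228e-05
[[-0.911  0.413 -0.   ]
 [ 0.413  0.911  0.001]
 [ 0.001  0.    -1.   ]]
red 1902 [0.56262742 0.05299068 0.12996304] [0.53647006 0.02984017 0.11601358] [0.595924   0.08483623 0.13471298]
top z 0.1337555182520611
top circ (0.5653823614120483, 0.051187921315431595) 0.021522238850593567
blue 257 [0.56647158 0.14062045 0.10727557] [0.55430562 0.13412541 0.1052583 ] [0.57750503 0.14787813 0.1095773 ]
green 384 [ 0.54467357 -0.03055281  0.10725944] [ 0.5328751  -0.04256949  0.10445644] [ 0.55602746 -0.01922931  0.10914479]
stop_top [([0.5664, 0.0486, 0.1279], 0.93), ([0.5668, 0.1374, 0.1121], 0.71)]
reset_top [([0.567, 0.1372, 0.1093], 0.97)]
start_top [([0.544, -0.0316, 0.1047], 0.68)]
control_box [([0.5673, 0.0466, 0.0002], 0.86)]
stop_base [([0.5695, 0.0488, 0.0835], 0.76)]
```

View pics/w1.png

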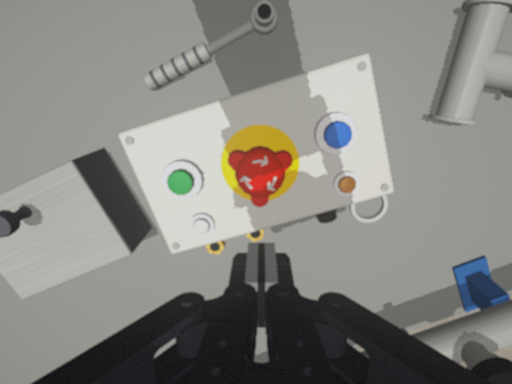

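The wrist view shows the stop head centred at about (260,172). Its lobes point to (238,160), (285,160) and (260,199). Blue is at (338,134) and green at (180,182).

Run:
```python
from h import *
from scipy.optimize import minimize
q=np.load("red.npy")
b=q
def fp(x,dense=b):
    c=x[:2];d=dense[:,:2]-c;out=np.inf*np.ones(len(d))
    out=np.maximum(np.hypot(*d.T)-.025,0)
    for k in range(3):
        a=x[2]+k*2*np.pi/3;e=np.array([np.cos(a),np.sin(a)])
        t=np.clip(d@e,0,.026);out=np.minimum(out,np.maximum(np.linalg.norm(d-t[:,None]*e,axis=1)-.009,0))
    return out
far=lambda x:np.minimum(fp(x),.006).sum()
best=min((minimize(far,[.5654,.0512,a],method="Nelder-Mead",options=dict(initial_simplex=[[.5654,.0512,a],[.5674,.0512,a],[.5654,.0532,a],[.5654,.0512,a+.2]])) for a in np.arange(0,2.1,.3)),key=lambda r:r.fun)
print(best.x,np.degrees(best.x[2])%120,best.fun)
for c0 in [(.5654,.0512),(.566,.0500)]:
    d=q[:,:2]-c0;r=np.hypot(*d.T);m=r>.0275;a=np.degrees(np.arctan2(d[m,1],d[m,0]))%360
    hi,ed=np.histogram(a,36,(0,360));print(hi)
    for k in range(3):
        pass
    z=np.exp(3j*np.radians(a));print("mean lobe angle",np.degrees(np.angle(z.mean()))/3,r.max())
```

```text
[ 0.56487599  0.05220137 -0.39972565] 97.09740720149219 0.0
[ 0  0  0  0  0  0  0  0 18 37 33  4  0  0  0  0  0  0  0  2 31 31 14  0
  0  0  0  0  0  0  0  0 15 24 17  0]
mean lobe angle -24.863675096626565 0.03378410303904908
[ 0  0  0  0  0  0  0  0 24 43 41  8  0  0  0  0  0  0  0 11 32 29  6  0
  0  0  0  0  0  0  0  0  7 19 17  1]
mean lobe angle -24.97327983001155 0.03503828615102128
```

>>> apply_moves(motion=[[0.1,-0.016,0.3,0,0,0,0],[0,0,0.5,0,0,0,0],[0,0,0.5,0,0,0,0],[0,0,0.4,0,0,0,0],[0,0,0.26,0,0,0,0],[0,0,0.06,0,0,0,0],[0,0,0.06,0,0,0,0],[0,0,0.04,0,0,0,0],[0,0,0.03,0,0,0,0],[0,0,0.03,0,0,0,0],[0,0,0.03,0,0,0,0],[0,0,0.02,0,0,0,0],[0,0,0.02,0,0,0,0],[0,0,0,0,0,0,0]])

```text
time_s: 4.1
position: [0.5655, 0.0513, 0.1375]
eef_rot: [-0.662, -3.071, 0.0]
ft_force: [0.4, 0.4, -0.4]
width: -0.0
finger_force: 0.0
```

>>> apply_moves(motion=[[0,0,0.02,0,0,0,0],[0,0,0,0,0,0,0]])

```text
time_s: 4.3
position: [0.5655, 0.0513, 0.1365]
eef_rot: [-0.662, -3.071, 0.0]
ft_force: [-0.1, -0.7, -0.2]
width: 0.0001
finger_force: 0.0
```

>>> apply_moves(motion=[[0,0,0.02,0,0,0,0],[0,0,0,0,0,0,0]])

```text
time_s: 4.5
position: [0.5655, 0.0513, 0.1355]
eef_rot: [-0.662, -3.071, 0.0]
ft_force: [-0.1, -0.1, 0.9]
width: -0.0002
finger_force: 0.0
```

Run:
```python
from h import *
s,im,p=cloud(); cv2.imwrite("pics/w2.png",im[:,:,::-1]); print(s["position"],s["ft_force"])
hsv=cv2.cvtColor(im,cv2.COLOR_RGB2HSV).astype(int);h,sa,va=hsv[...,0],hsv[...,1],hsv[...,2]
q=p[((h<8)|(h>172))&(sa>150)&(va>60)];q=q[np.isfinite(q).all(1)&(q[:,2]>.09)]
print(len(q),np.percentile(q[:,2],[50,90,99]))
```

```text
[0.56548304 0.05125999 0.13549087] [-0.08214282 -0.10750343  0.87702231]
4137 [0.13011184 0.13264065 0.13342816]
```

View pics/w2.png

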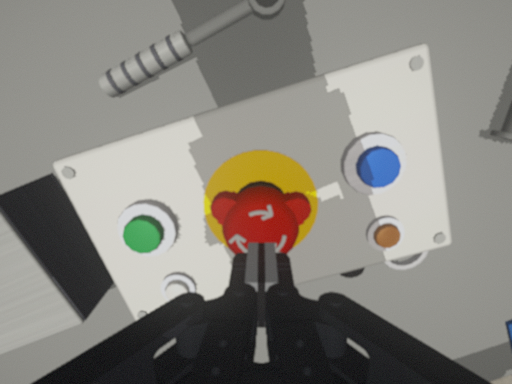

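The button is still out (red top at about 0.133 m). The fingertips, at (261,243), haven't loaded it, so they stand further back than assumed. I'll keep going down and watch the force.

>>> apply_moves(motion=[[0,0,0.02,0,0,0,0],[0,0,0.02,0,0,0,0],[0,0,0,0,0,0,0]])

```text
time_s: 4.85
position: [0.5654, 0.0513, 0.1334]
eef_rot: [-0.662, -3.071, 0.0]
ft_force: [-0.3, 0.3, -0.0]
width: 0.0002
finger_force: 0.0
```

Run:
```python
from h import *
s,im,p=cloud(); print(s["position"],s["ft_force"],s["wrist_torque"])
cv2.imwrite("pics/w3.png",cv2.resize(im[140:300,180:340,::-1],(640,640))[:600])
for v in range(190,290,5): print(v,np.round(p[v,250],4),np.round(p[v,272],4),im[v,250],im[v,272])
```

```text
[0.56540498 0.05126467 0.13339783] [-0.34339171  0.34044015 -0.03763807] [-0.01906686  0.00029609  0.03157806]
190 [0.542  0.0551 0.1165] [0.5483 0.0674 0.1143] [110  43  29] [104  32  16]
195 [0.5425 0.0552 0.1248] [0.5483 0.0671 0.1235] [125  36  20] [123  35  22]
200 [0.5445 0.0543 0.1275] [0.5494 0.0665 0.129 ] [143  38  24] [139  31  17]
205 [0.546  0.0538 0.1317] [0.552  0.0653 0.1298] [158  40  26] [151  35  22]
210 [0.5487 0.0526 0.1322] [0.5541 0.0643 0.1319] [166  39  29] [158  90  84]
215 [0.5509 0.0516 0.1339] [0.5565 0.0632 0.1332] [157 152 146] [159 140 135]
220 [0.5547 0.0498 0.1316] [0.56   0.0617 0.1319] [165  39  30] [160  33  16]
225 [0.5572 0.0486 0.1327] [0.5629 0.0604 0.132 ] [162  36  29] [160  33  23]
230 [0.5601 0.0473 0.133 ] [0.5656 0.0592 0.1327] [164  40  33] [161  33  26]
235 [0.5633 0.0458 0.1324] [0.5689 0.0578 0.1322] [160  34  27] [160  31  27]
240 [0.5659 0.0446 0.1334] [0.5717 0.0566 0.1326] [162  38  31] [160  32  29]
245 [0.5532 0.0517 0.1666] [0.5575 0.0615 0.1668] [93 93 91] [92 91 88]
250 [0.5535 0.0517 0.1711] [0.5577 0.0613 0.1713] [94 93 90] [96 93 91]
255 [0.5537 0.0518 0.1756] [0.5573 0.0612 0.1765] [95 94 91] [94 91 90]
260 [0.5537 0.052  0.1801] [0.5576 0.061  0.1803] [94 92 90] [93 91 91]
265 [0.5536 0.0522 0.1844] [0.5579 0.0607 0.1838] [94 93 91] [92 90 89]
270 [0.554  0.0521 0.1878] [0.5572 0.0608 0.1888] [94 94 92] [89 89 86]
275 [0.554  0.0522 0.1916] [0.5573 0.0607 0.1923] [94 92 91] [92 90 89]
280 [0.5531 0.0528 0.1966] [0.5575 0.0605 0.1953] [91 92 92] [92 89 89]
285 [0.5525 0.0533 0.201 ] [0.5562 0.0608 0.2007] [72 73 71] [78 80 78]
```

View pics/w3.png

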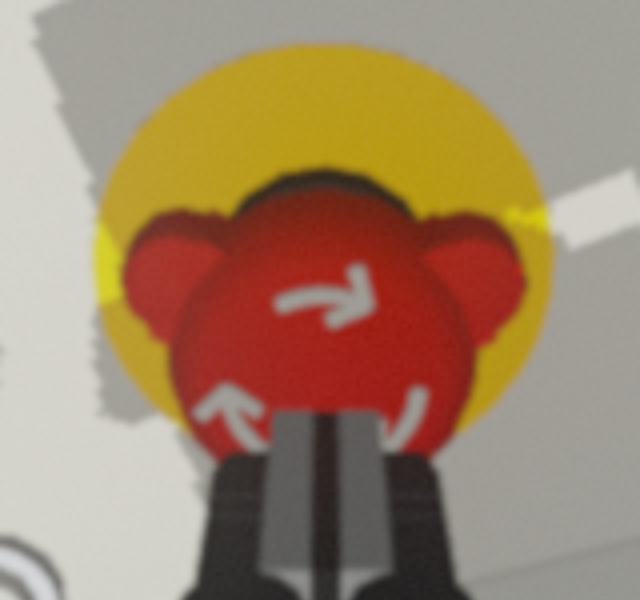

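The fingertips in this crop (row ~243) measure z≈0.165 against a TCP at 0.133, so they are about 31 mm behind the reported TCP. That fits the zero force. I'll check the clearance of the rest of the gripper before going lower.

Run:
```python
from h import *
s,im,p=cloud(); T=R.from_rotvec(s["eef_rot"]).as_matrix()
t=(p-s["position"])@T   # tool coords
for v in range(240,384,10):
    row=t[v]; m=row[:,2]<0.0
    m&=np.isfinite(row[:,2])
    if m.any():
        r=row[m]; print(v,"y %.3f..%.3f x %.3f..%.3f z %.3f..%.3f"%(r[:,1].min(),r[:,1].max(),r[:,0].min(),r[:,0].max(),r[:,2].min(),r[:,2].max()))
ii=manip.landmark_of("wrist","stop_top");print([(r["at"],r["conf"]) for r in ii[:2]])
for c in ["scene","top"]:
    s,im2,p2=cloud(c); cv2.imwrite(f"pics/{c}4.png",im2[:,:,::-1])
a=cv2.imread("pics/scene4.png")[110:290,150:350]; cv2.imwrite("pics/s4.png",cv2.resize(a,(660,594),interpolation=cv2.INTER_CUBIC))
```

```text
240 y -0.015..0.015 x -0.003..-0.003 z -0.000..-0.000
250 y -0.011..0.012 x -0.010..0.012 z -0.039..-0.000
260 y -0.013..0.014 x 0.007..0.012 z -0.048..-0.039
270 y -0.013..0.014 x 0.006..0.012 z -0.056..-0.047
280 y -0.012..0.014 x 0.006..0.012 z -0.064..-0.055
290 y -0.013..0.014 x 0.007..0.015 z -0.074..-0.063
300 y -0.032..0.034 x 0.002..0.015 z -0.079..-0.062
310 y -0.036..0.037 x -0.002..0.013 z -0.083..-0.064
320 y -0.040..0.042 x -0.008..0.018 z -0.093..-0.063
330 y -0.044..0.045 x -0.005..0.018 z -0.097..-0.072
340 y -0.047..0.048 x -0.009..0.018 z -0.101..-0.073
350 y -0.050..0.051 x -0.011..0.018 z -0.104..-0.076
360 y -0.053..0.054 x -0.012..0.018 z -0.108..-0.080
370 y -0.055..0.057 x -0.012..0.019 z -0.111..-0.084
380 y -0.058..0.060 x -0.009..0.019 z -0.114..-0.090
[([0.5693, 0.0474, 0.132], 0.85)]
```

View pics/s4.png

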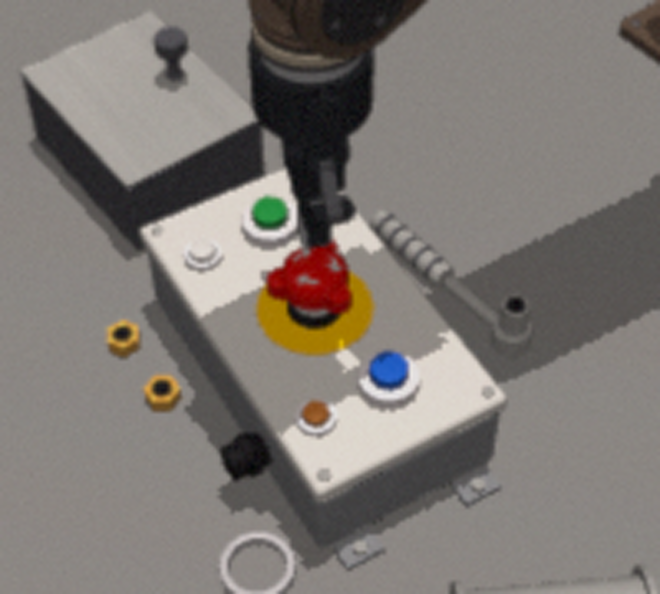

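The scene crop shows the finger tip at about (320,245), above the red head at (320,275), so there is a clear gap. I'll continue down, slowing near contact.

>>> apply_moves(motion=[[0,0,0.1,0,0,0,0],[0,0,0.1,0,0,0,0],[0,0,0.1,0,0,0,0],[0,0,0.1,0,0,0,0],[0,0,0,0,0,0,0]])

```text
time_s: 5.6
position: [0.5647, 0.0513, 0.1123]
eef_rot: [-0.662, -3.069, 0.0]
ft_force: [-0.4, 0.6, 0.3]
width: 0.0002
finger_force: 0.0
```

>>> apply_moves(motion=[[0,0,0.05,0,0,0,0],[0,0,0.05,0,0,0,0],[0,0,0.05,0,0,0,0],[0,0,0,0,0,0,0]])

```text
time_s: 6.0
position: [0.5658, 0.0513, 0.1063]
eef_rot: [0.662, 3.071, 0.0]
ft_force: [-0.5, 0.6, 2.0]
width: -0.0004
finger_force: 1.0
```

>>> apply_moves(motion=[[0,0,0.02,0,0,0,0],[0,0,0.02,0,0,0,0],[0,0,0,0,0,0,0]])

```text
time_s: 6.3
position: [0.5659, 0.0513, 0.105]
eef_rot: [0.662, 3.07, 0.0]
ft_force: [-2.3, 0.3, 5.6]
width: 0.0
finger_force: 2.5
```

>>> apply_moves(motion=[[0,0,0.02,0,0,0,0],[0,0,0.02,0,0,0,0],[0,0,0,0,0,0,0]])

```text
time_s: 6.6
position: [0.5656, 0.0513, 0.102]
eef_rot: [0.662, 3.071, 0.0]
ft_force: [-0.1, -0.1, -0.7]
width: 0.0001
finger_force: 0.0
```

>>> apply_moves(motion=[[0,0,0.02,0,0,0,0],[0,0,0,0,0,0,0]])

```text
time_s: 6.8
position: [0.5656, 0.0513, 0.101]
eef_rot: [0.662, 3.071, 0.0]
ft_force: [0.4, -0.2, 0.9]
width: -0.0001
finger_force: 0.8
```

```bash
cat >> h.py <<'E'
def red():
    s,im,p=cloud()
    hsv=cv2.cvtColor(im,cv2.COLOR_RGB2HSV).astype(int);h,sa,va=hsv[...,0],hsv[...,1],hsv[...,2]
    q=p[((h<8)|(h>172))&(sa>150)&(va>60)];q=q[np.isfinite(q).all(1)&(q[:,2]>.09)]
    d=q[:,:2]-(.5654,.0512);r=np.hypot(*d.T);a=np.arctan2(d[:,1],d[:,0])[(r>.0275)&(r<.04)]
    print(s["time_s"],s["position"],"redz",np.round(np.percentile(q[:,2],[50,90,99]),4),"lobe",np.degrees(np.angle(np.exp(3j*a).mean()))/3,np.histogram(np.degrees(a)%360,24,(0,360))[0])
    return s,im,p
E
python3 -c "
from h import *
red()"
```

```text
6.8 [0.56559896 0.05125266 0.10097768] redz [0.1231 0.1267 0.1279] lobe -25.011400356763264 [  0   0   0   0   0  68 216 122   0   0   0   0   0 202 156  20   0   0
   0   0   0   0   0   0]
```

The head top has dropped from 0.133 to 0.128, so the button is latched. I'll lift, move beside the lobe that points along tool -x, and check from above.

>>> apply_moves(motion=[[0,0,-0.2,0,0,0,0],[0,0,-0.2,0,0,0,0],[0,0,-0.2,0,0,0,0],[-0.2,0.14,0,0,0,0,0],[-0.2,0.14,0,0,0,0,0],[-0.2,0.14,0,0,0,0,0],[-0.16,0.14,0,0,0,0,0],[0,0,0,0,0,0,0]])

```text
time_s: 7.65
position: [0.613, 0.0614, 0.1305]
eef_rot: [-0.662, -3.071, -0.0]
ft_force: [0.4, 0.2, -0.1]
width: -0.0002
finger_force: 0.0
```

```bash
python3 -c "
from h import *
s,im,p=red()
T=R.from_rotvec(s['eef_rot']).as_matrix(); print((np.array([.5654,.0512,.1275])-s['position'])@T)"
```

```text
7.65 [0.6129537  0.06141657 0.13053686] redz [0.126  0.1278 0.1286] lobe -24.76105596818168 [  0   0   0   0   0  82 173  45   0   0   0   0   0  79 120  18   0   0
   0   0   0  35 105  30]
[ 0.03912539 -0.02889365  0.00305227]
```

>>> apply_moves(motion=[[0,0,0.2,0,0,0,0],[0,0,0.2,0,0,0,0],[0,0,0.15,0,0,0,0],[0,0,0.12,0,0,0,0],[0,0,0.12,0,0,0,0],[0,0,0.12,0,0,0,0],[0,0,0,0,0,0,0]])

```text
time_s: 8.4
position: [0.611, 0.0611, 0.0845]
eef_rot: [-0.662, -3.069, 0.0]
ft_force: [0.0, 1.0, -0.5]
width: 0.0
finger_force: 0.0
```

>>> apply_moves(motion=[[-0.028,-0.039,0,0,0,0.05,0],[-0.028,-0.039,0,0,0,0.05,0],[-0.028,-0.039,0,0,0,0.05,0],[-0.028,-0.039,0,0,0,0.05,0],[-0.028,-0.039,0,0,0,0.05,0],[-0.028,-0.039,0,0,0,0.05,0],[-0.028,-0.039,0,0,0,0.05,0],[-0.028,-0.039,0,0,0,0.05,0],[0,0,0,0,0,0,0]])

```text
time_s: 9.3
position: [0.6125, 0.0418, 0.0861]
eef_rot: [1.259, 2.877, 0.0]
ft_force: [-0.6, -0.1, -0.2]
width: -0.0002
finger_force: 0.1
```

```bash
python3 -c "
from h import *
s,im,p=red()
T=R.from_rotvec(s['eef_rot']).as_matrix(); print((np.array([.5654,.0512,.1275])-s['position'])@T,s['ft_force'])"
```

```text
9.3 [0.61250027 0.04176369 0.08608486] redz [0.1259 0.1277 0.1285] lobe -25.084271385305357 [  0   0   0   0   0 178 342  53   0   0   0   0   0 118 171  22   0   0
   0   0   0  64 183  73]
[ 0.03885923 -0.02817384 -0.04145947] [-0.58200383 -0.09427447 -0.21960211]
```

```bash
python3 -c "
from h import *
s,im,p=red(); a=im[100:300,160:427,::-1]
b,_=manip.grab_frame('scene'); b=b[130:280,160:310,::-1]
cv2.imwrite('pics/w5.png',cv2.hconcat([cv2.resize(a,(460,345)),cv2.resize(b,(340,345))]))
T=R.from_rotvec(s['eef_rot']).as_matrix(); t=(p-s['position'])@T
for v in range(240,270,3):
  m=(t[v,:,2]<-.0)&(t[v,:,2]>-.08)&(np.abs(t[v,:,1])<.02)&(t[v,:,0]<.02)
  if m.any(): print(v,np.round(t[v][m][[0,len(t[v][m])//2,-1]],3).tolist())
"
```

```text
9.35 [0.61249474 0.0419215  0.08608164] redz [0.126  0.1278 0.1286] lobe -24.961775633464484 [  0   0   0   0   0 178 336  53   0   0   0   0   0 118 160  23   0   0
   0   0   0  60 184  75]
240 [[0.017, -0.019, -0.038], [0.016, -0.013, -0.037], [-0.003, 0.016, -0.0]]
243 [[0.015, -0.02, -0.037], [0.012, -0.005, -0.032], [0.012, 0.006, -0.031]]
246 [[0.013, -0.02, -0.037], [0.011, -0.004, -0.034], [-0.007, 0.011, -0.0]]
249 [[0.011, -0.02, -0.036], [0.012, -0.005, -0.037], [-0.009, 0.019, -0.0]]
252 [[0.009, -0.02, -0.035], [0.011, -0.003, -0.039], [-0.011, 0.02, -0.0]]
255 [[0.008, -0.02, -0.036], [0.011, -0.003, -0.043], [0.007, 0.013, -0.035]]
258 [[0.008, -0.013, -0.039], [0.011, 0.001, -0.045], [0.007, 0.014, -0.038]]
261 [[-0.017, -0.02, -0.0], [0.011, 0.0, -0.047], [0.008, 0.014, -0.041]]
264 [[0.007, -0.013, -0.043], [0.011, 0.001, -0.049], [0.007, 0.014, -0.043]]
267 [[0.007, -0.013, -0.045], [0.011, 0.001, -0.052], [0.007, 0.014, -0.046]]
```

View pics/w5.png

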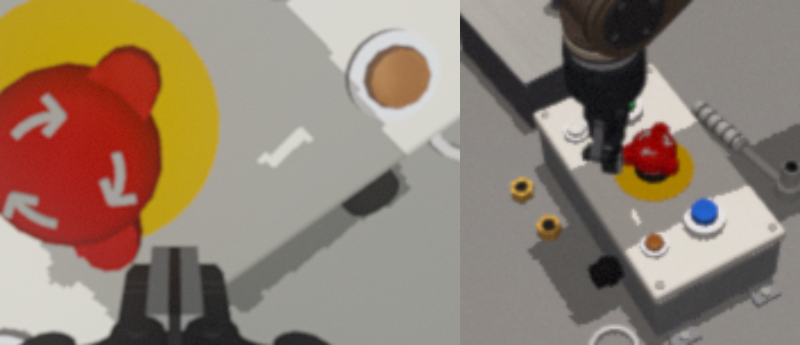

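The wrist crop (left) shows the narrow pad tips just beside the lower lobe, at crop pixel (110,245), not yet touching. The wider black finger backs sit level with the lobe's top. They could block the button from rising, so I'll back off, go 7 mm lower and push again.

>>> apply_moves(motion=[[0.029,0.038,0,0,0,-0.05,0],[0.029,0.038,0,0,0,-0.05,0],[0.029,0.038,0,0,0,-0.05,0],[0.029,0.038,0,0,0,-0.05,0],[0.029,0.038,0,0,0,-0.05,0],[0.029,0.038,0,0,0,-0.05,0],[0.029,0.038,0,0,0,-0.05,0],[0,0,0.07,0,0,0,0],[0,0,0.07,0,0,0,0],[0,0,0,0,0,0,0],[-0.028,-0.039,0,0,0,0.05,0],[-0.028,-0.039,0,0,0,0.05,0],[-0.028,-0.039,0,0,0,0.05,0],[-0.028,-0.039,0,0,0,0.05,0],[-0.028,-0.039,0,0,0,0.05,0],[-0.028,-0.039,0,0,0,0.05,0],[-0.028,-0.039,0,0,0,0.05,0],[0,0,0,0,0,0,0]])

```text
time_s: 11.25
position: [0.6129, 0.0417, 0.0787]
eef_rot: [1.26, 2.877, 0.001]
ft_force: [1.4, 0.8, 0.7]
width: -0.0002
finger_force: 0.5
```

```bash
python3 -c "
from h import *
s,im,p=red()
T=R.from_rotvec(s['eef_rot']).as_matrix(); print((np.array([.5654,.0512,.1275])-s['position'])@T,s['ft_force'])"
```

```text
11.25 [0.61290407 0.04171678 0.07872673] redz [0.126  0.1278 0.1286] lobe -24.923099612143258 [  0   0   0   0   0 201 385  58   0   0   0   0   0 132 183  26   0   0
   0   0   0  74 208  94]
[ 0.03915371 -0.02844215 -0.0488204 ] [1.35970798 0.77465091 0.65671764]
```

Contact is just starting, so I'll continue the arc.

>>> apply_moves(motion=[[-0.028,-0.039,0,0,0,0.05,0],[-0.028,-0.039,0,0,0,0.05,0],[-0.028,-0.039,0,0,0,0.05,0],[-0.028,-0.039,0,0,0,0.05,0],[-0.028,-0.039,0,0,0,0.05,0],[0,0,0,0,0,0,0]])

```text
time_s: 11.9
position: [0.6091, 0.0304, 0.0787]
eef_rot: [1.607, 2.699, 0.0]
ft_force: [0.9, -1.1, 0.2]
width: -0.0004
finger_force: 0.4
```

```bash
python3 -c "
from h import *
s,im,p=red()
T=R.from_rotvec(s['eef_rot']).as_matrix(); print((np.array([.5654,.0512,.1275])-s['position'])@T,s['ft_force'])"
```

```text
11.9 [0.6090877  0.03035261 0.07871769] redz [0.1258 0.1277 0.1285] lobe -25.15852561174296 [  0   0   0   0   0 246 371  41   0   0   0   0   0 109 167  25   0   0
   0   0   0  83 232 119]
[ 0.03912557 -0.02846553 -0.04880416] [ 0.88513089 -1.05244881  0.24276793]
```

Still no motion: the finger backs are only ~15 mm deep, so they pass outside the rounded lobe end. I'll go back along the same arc, move 7 mm inward, and sweep again.

>>> apply_moves(motion=[[0.061,0.075,0,0,0,-0.1,0],[0.061,0.075,0,0,0,-0.1,0],[0.061,0.075,0,0,0,-0.1,0],[0.061,0.075,0,0,0,-0.1,0],[0.061,0.075,0,0,0,-0.1,0],[0.061,0.075,0,0,0,-0.1,0],[0.029,0.038,0,0,0,-0.05,0],[0,0,0,0,0,0,0]])

```text
time_s: 12.75
position: [0.6121, 0.0616, 0.0784]
eef_rot: [-0.659, -3.071, 0.0]
ft_force: [0.3, -0.1, -0.6]
width: 0.0002
finger_force: 0.0
```

```bash
python3 -c "
from h import *
s,im,p=red()
T=R.from_rotvec(s['eef_rot']).as_matrix(); print((np.array([.5654,.0512,.1275])-s['position'])@T,s['ft_force'],np.degrees(np.arctan2(-T[1,0],-T[0,0])))"
```

```text
12.75 [0.61214674 0.06163057 0.07837187] redz [0.1259 0.1278 0.1286] lobe -24.961869521637677 [  0   0   0   0   0 149 361 109   0   0   0   0   0 196 222  30   0   0
   0   0   0  74 191  51]
[ 0.03839109 -0.02871912 -0.04908119] [ 0.32301378 -0.13462242 -0.61811927] -24.236311690691327
```

Now at p = (-38.4, 28.7) mm. I'll go to (-32, 26) mm, then arc.

>>> apply_moves(motion=[[0.065,-0.03,0,0,0,0,0],[0.065,-0.025,0,0,0,0,0],[0,0,0,0,0,0,0],[-0.025,-0.033,0,0,0,0.05,0],[-0.025,-0.033,0,0,0,0.05,0],[-0.025,-0.033,0,0,0,0.05,0],[-0.025,-0.033,0,0,0,0.05,0],[-0.025,-0.033,0,0,0,0.05,0],[-0.025,-0.033,0,0,0,0.05,0],[0,0,0,0,0,0,0]])

```text
time_s: 13.8
position: [0.6068, 0.0491, 0.0787]
eef_rot: [1.115, 2.937, 0.001]
ft_force: [-0.7, 1.2, -0.2]
width: 0.0002
finger_force: 0.6
```

```bash
python3 -c "
from h import *
s,im,p=red()
T=R.from_rotvec(s['eef_rot']).as_matrix(); print((np.array([.5654,.0512,.1275])-s['position'])@T,s['ft_force'],np.degrees(np.arctan2(-T[1,0],-T[0,0])))"
```

```text
13.8 [0.60679456 0.04913461 0.07872658] redz [0.1258 0.1278 0.1286] lobe -33.456537179475 [  0   0   0   0  47 323 271   0   0   0   0   0  99 213  89   0   0   0
   0   0  13 160 132  14]
[ 0.03235116 -0.02588224 -0.04878662] [-0.74892649  1.24090893 -0.21923166] -41.56569587422697
```

The head is turning (0.15 rad). I'll push on to about 0.5.

>>> apply_moves(motion=[[-0.025,-0.033,0,0,0,0.05,0],[-0.025,-0.033,0,0,0,0.05,0],[-0.025,-0.033,0,0,0,0.05,0],[-0.025,-0.033,0,0,0,0.05,0],[-0.025,-0.033,0,0,0,0.05,0],[-0.025,-0.033,0,0,0,0.05,0],[-0.025,-0.033,0,0,0,0.05,0],[0,0,0,0,0,0,0]])

```text
time_s: 14.65
position: [0.6046, 0.035, 0.0795]
eef_rot: [1.606, 2.697, 0.002]
ft_force: [2.1, -0.0, 0.8]
width: -0.0003
finger_force: 1.2
```

```bash
python3 -c "
from h import *
s,im,p=red()
T=R.from_rotvec(s['eef_rot']).as_matrix(); print((np.array([.5654,.0512,.1275])-s['position'])@T,s['ft_force'],np.degrees(np.arctan2(-T[1,0],-T[0,0])))"
```

```text
14.65 [0.60457945 0.03495232 0.07951664] redz [0.1305 0.1326 0.1333] lobe -52.4991146883195 [  0   0   0 129 405 183   0   0   0   0   0 172 217  41   0   0   0   0
   0  35 174 110   1   0]
[ 0.03288461 -0.02658071 -0.04809873] [ 2.08839006 -0.01879632  0.84564134] -61.54539705362633
```

The button has sprung out: its top is back at 0.133 with the head at 0.48 rad. I'll back off along the arc and lift clear.

>>> apply_moves(motion=[[0.055,0.062,0,0,0,-0.1,0],[0.055,0.062,0,0,0,-0.1,0],[0.055,0.062,0,0,0,-0.1,0],[0.055,0.062,0,0,0,-0.1,0],[0.055,0.062,0,0,0,-0.1,0],[0.055,0.062,0,0,0,-0.1,0],[0.025,0.033,0,0,0,-0.05,0],[-0.1,0.06,0,0,0,0,0],[0,0,-0.3,0,0,0,0],[0,0,-0.4,0,0,0,0],[0,0,-0.5,0,0,0,0],[0,0,0,0,0,0,0]])

```text
time_s: 15.9
position: [0.6146, 0.0617, 0.1443]
eef_rot: [0.661, 3.062, 0.002]
ft_force: [0.4, -0.1, 0.3]
width: -0.0001
finger_force: 0.0
```

```bash
python3 -c "
from h import *
s,im,p=red()
T=R.from_rotvec(s['eef_rot']).as_matrix(); print((np.array([.5668,.137,.107])-s['position'])@T/.05)
print([(r['at'],r['conf']) for r in manip.landmark_of('wrist','reset_top')[:2]])"
```

```text
15.9 [0.61457845 0.06167366 0.14428821] redz [0.1308 0.1327 0.1335] lobe -24.86668596638768 [  0   0   0   0   0  73 160  39   0   0   0   0   0  73 110  15   0   0
   0   0   0  36 100  27]
[1.49824931 0.97607625 0.73581472]
[([0.5654, 0.1365, 0.1125], 0.82)]
```

The stop button is out and back at rest. Now to the reset button.

>>> apply_moves(motion=[[0.3,0.196,0,0,0,0,0],[0.3,0.196,0,0,0,0,0],[0.3,0.196,0,0,0,0,0],[0.3,0.196,0,0,0,0,0],[0.3,0.196,0,0,0,0,0],[0,0,0.3,0,0,0,0],[0,0,0.3,0,0,0,0],[0,0,0.3,0,0,0,0],[0,0,0.16,0,0,0,0],[0,0,0,0,0,0,0]])

```text
time_s: 17.0
position: [0.5618, 0.137, 0.0829]
eef_rot: [-0.663, -3.066, 0.002]
ft_force: [-0.3, -1.0, 0.8]
width: 0.0004
finger_force: 0.0
```

```bash
python3 -c "
from h import *
s,im,p=red(); cv2.imwrite('pics/w6.png',im[:,:,::-1])
T=R.from_rotvec(s['eef_rot']).as_matrix(); print((np.array([.5668,.137,.107])-s['position'])@T/.05)
print([(r['at'],r['conf']) for r in manip.landmark_of('wrist','reset_top')[:2]])"
```

```text
17.0 [0.5618132  0.13698785 0.08291651] redz [0.1271 0.1321 0.1783] lobe -23.47790792597073 [  0   0   0   0   0   0 130 225   0   0   0   0   0 268 130  16   0   0
   0   0   0   0   0   0]
[-0.08876663  0.0403044  -0.48212977]
[]
```

View pics/w6.png

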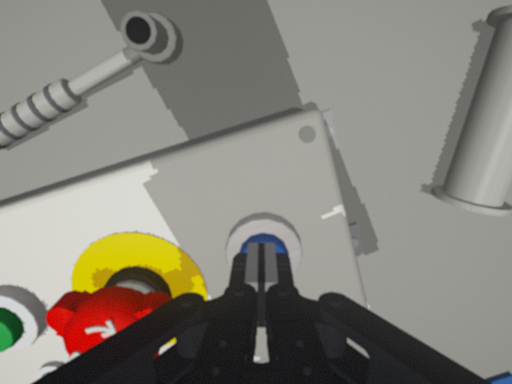

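The fingertips are over the blue cap, at (264,245). The arm hasn't quite settled, so I'll let it settle and re-read.

>>> apply_moves(motion=[[0,0,0,0,0,0,0],[0,0,0,0,0,0,0]])

```text
time_s: 17.3
position: [0.5639, 0.1375, 0.0865]
eef_rot: [0.662, 3.069, 0.001]
ft_force: [-0.0, 0.7, 0.1]
width: -0.0
finger_force: 0.0
```

>>> apply_moves(motion=[[0,0,0,0,0,0,0],[0,0,0.04,0,0,0,0],[0,0,0.04,0,0,0,0],[0,0,0.04,0,0,0,0],[0,0,0,0,0,0,0],[0,0,0,0,0,0,0]])

```text
time_s: 17.9
position: [0.5632, 0.1377, 0.0799]
eef_rot: [-0.662, -3.071, 0.0]
ft_force: [-0.6, 0.5, 2.2]
width: -0.0004
finger_force: 1.1
```

>>> apply_moves(motion=[[0,0,0.04,0,0,0,0],[0,0,0.04,0,0,0,0],[0,0,0,0,0,0,0]])

```text
time_s: 18.2
position: [0.5633, 0.1377, 0.0759]
eef_rot: [0.662, 3.071, 0.0]
ft_force: [-2.0, -0.6, 4.6]
width: -0.0001
finger_force: 2.5
```

>>> apply_moves(motion=[[0,0,0.02,0,0,0,0],[0,0,0.02,0,0,0,0],[0,0,0,0,0,0,0]])

```text
time_s: 18.5
position: [0.5634, 0.1377, 0.0748]
eef_rot: [-0.662, -3.071, 0.0]
ft_force: [-3.7, 0.3, 7.2]
width: -0.0003
finger_force: 4.2
```

>>> apply_moves(motion=[[0,0,0.02,0,0,0,0],[0,0,0.02,0,0,0,0],[0,0,0,0,0,0,0]])

```text
time_s: 18.8
position: [0.5634, 0.1377, 0.0747]
eef_rot: [-0.662, -3.07, 0.001]
ft_force: [-7.8, -1.1, 15.0]
width: 0.0002
finger_force: 8.2
```

The cap is at its hard bottom: 15 N and no more travel, about 6 mm below contact. Releasing and lifting clear.

>>> apply_moves(motion=[[0,0,-0.1,0,0,0,0],[0,0,-0.2,0,0,0,0],[0,0,-0.4,0,0,0,0],[0,0,-0.5,0,0,0,0],[0,0,-0.5,0,0,0,0],[0,0,-0.5,0,0,0,0],[0,0,-0.4,0,0,0,0],[0,0,0,0,0,0,0],[0,0,0,0,0,0,0]])

```text
time_s: 19.7
position: [0.563, 0.1376, 0.201]
eef_rot: [-0.662, -3.071, 0.0]
ft_force: [0.6, -0.1, 0.4]
width: 0.0005
finger_force: 0.0
```

```bash
python3 -c "
from h import *
s,im,p=red()
hsv=cv2.cvtColor(im,cv2.COLOR_RGB2HSV).astype(int);h,sa,va=hsv[...,0],hsv[...,1],hsv[...,2]
for lo,hi in ((100,130),(50,90)):
  q=p[(h>lo)&(h<hi)&(sa>120)&(va>40)];q=q[np.isfinite(q).all(1)&(q[:,2]>.09)&(q[:,2]<.12)];print(len(q),np.median(q,0) if len(q) else '')
print(s['ft_force'])"
```

```text
19.7 [0.56302211 0.13756961 0.2009525 ] redz [0.1299 0.1326 0.1334] lobe -24.322539846631827 [  0   0   0   0   0  43 112  39   0   0   0   0   0  48  44   4   0   0
   0   0   0  11  45  16]
614 [0.56557701 0.13763474 0.10725726]
492 [ 0.54481782 -0.02979263  0.10700818]
[ 0.57506619 -0.07170276  0.41736375]
```

All three buttons are out and the arm is clear.

```bash
python3 -c "
from bench import manip
print(manip.finish_job())"
```

```text
the job is handed in; nothing more can be done
None
```

The stop-button check is done and handed in at about 20 s: the stop button latched, sprang back out when turned clockwise, and the reset button was pressed fully in and released. The arm ended clear of everything.

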